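# Call the helper, show the missed bottle and its cap

## Task

Call the helper by pressing the call button all the way down and letting it come back up; then point at the bottle that has no cap, and after that at the spare cap in the tray that fits it (the size the other bottles wear). Pointing means the fingertips brought straight over the middle of the thing, two or three centimetres above it and not touching, held still for two seconds; finish there, still pointing at the cap. Do not touch any bottle or cap, leave all the loose things where they are, and do not point at any other bottle or cap: cross well above them.

Things in the scene. Friction and masses are not known exactly. Their poses are not given: they have to be found in the camera images.
- call (a joint): Travel of the grey round push button, 0 at rest, 0.006 m fully down. It springs back; holding it fully down takes 4.5 N.
- call_top (a point): Centre of the top face of the call button: a flat grey button 36 mm across in a low round black housing fixed to the table, pressed straight down. The point moves with the button.
- open_bottle: The only bottle without a cap: square amber glass, 66 x 66 mm, bare open neck 33 mm across, 180 mm tall. Loose on the mat in one row with the three capped bottles, about 100 mm centre to centre; any place in the row. Origin: centre of its underside, z up.
- mouth (a point): Centre of the open bottle's mouth, on the rim, 180 mm above its underside; z up.
- cap_fit: Spare white ribbed screw cap of the same size as those on the capped bottles: 40 mm across, 22 mm high, lying closed side up in the tray. Middle one in size of three loose caps, in any order, about 75 mm apart. Origin: centre of its underside, z up.
- cap_top (a point): Centre of the top face of that spare cap, 22 mm above its underside; z up.
- bottle_a: A square amber-glass bottle, 66 x 66 mm, closed by a ribbed white screw cap 40 mm across; 184 mm tall over the cap. Loose, one of three alike on the mat; its origin is the centre of its underside. Leave it alone.
- bottle_b: A square amber-glass bottle, 66 x 66 mm, closed by a ribbed white screw cap 40 mm across; 184 mm tall over the cap. Loose, one of three alike on the mat; its origin is the centre of its underside. Leave it alone.
- bottle_c: A square amber-glass bottle, 66 x 66 mm, closed by a ribbed white screw cap 40 mm across; 184 mm tall over the cap. Loose, one of three alike on the mat; its origin is the centre of its underside. Leave it alone.
- cap_jar: Large white ribbed jar lid, 72 mm across, 16 mm high, loose in the tray; origin: centre of its underside. Too wide for the bottle: leave it alone.
- cap_small: Small white ribbed cap, 25 mm across, 18 mm high, loose in the tray; origin: centre of its underside. Too narrow for the bottle: leave it alone.
- tray: Shallow fixed grey tray holding the three caps, 120 mm (its x) by 260 mm (its y), 22 mm high, 4 mm walls and floor; origin: centre of its underside.
- mat: Thin fixed black rubber mat under the row of four bottles, 100 mm (its x) by 420 mm (its y), 6 mm thick; origin: centre of its underside. The row runs along its y.
- tape: Cardboard ring (tape core) lying flat, 90 mm across, 24 mm high; origin: centre of its underside. Bystander.
- brush: Hand brush lying on the table, bystander; origin on its underside.

How it is judged:
On the way, in this order (a step that is already met when the one before it is completed fails the run):
1. the call button is pressed down (at least 4.5 of its 6 mm) (value of joint call above 0.0045 m), for 0.05 s.
2. the button is up again and the fingers point at the open bottle's mouth for 1.5 s: TCP within 20 mm of its axis, 18 to 70 mm above the rim (value of joint call below 0.0015 m and horizontal distance between the grasp point and mouth below 0.02 m and z of the grasp point in the frame of mouth between 0.018 and 0.07 m), for 1.5 s.
3. the fingers point at the fitting spare cap for 1.5 s: TCP within 20 mm of its centre, 18 to 70 mm above its top (value of joint call below 0.0015 m and horizontal distance between the grasp point and cap_top below 0.02 m and z of the grasp point in the frame of cap_top between 0.018 and 0.07 m), for 1.5 s.
At the end, for the whole second after the job is handed in: The TCP is still within 20 mm (horizontally) of the fitting spare cap's centre and 18 to 70 mm above its top face, the button is up, the open bottle is upright, and every bottle, cap, the tape core and the brush is within 10 mm of where it started (all of step 3 and distance of each of bottle_a, bottle_b, bottle_c, cap_jar, cap_small, open_bottle, cap_fit, tape, brush from where it was at the start of the episode below 0.01 m and angle between open_bottle's own z axis and vertical below 0.1 rad); the robot touches nothing.
It fails at once if a bottle or cap is touched by the robot (contact force between any of the fingers, the arm and bottle_a above 0.3 N or contact force between any of the fingers, the arm and bottle_b above 0.3 N or contact force between any of the fingers, the arm and bottle_c above 0.3 N or contact force between any of the fingers, the arm and cap_jar above 0.3 N or contact force between any of the fingers, the arm and cap_small above 0.3 N or contact force between any of the fingers, the arm and open_bottle above 0.3 N or contact force between any of the fingers, the arm and cap_fit above 0.3 N).
It fails at once if a loose thing is moved more than 10 mm or lifted (distance of any of bottle_a, bottle_b, bottle_c, cap_jar, cap_small, open_bottle, cap_fit, tape, brush from where it was at the start of the episode above 0.01 m).
It fails at once if another bottle or cap is pointed at: TCP within 20 mm of its axis and less than 50 mm above its top ((horizontal distance between the grasp point and bottle_a below 0.02 m and z of the grasp point in the frame of bottle_a below 0.234 m) or (horizontal distance between the grasp point and bottle_b below 0.02 m and z of the grasp point in the frame of bottle_b below 0.234 m) or (horizontal distance between the grasp point and bottle_c below 0.02 m and z of the grasp point in the frame of bottle_c below 0.234 m) or (horizontal distance between the grasp point and cap_jar below 0.02 m and z of the grasp point in the frame of cap_jar below 0.066 m) or (horizontal distance between the grasp point and cap_small below 0.02 m and z of the grasp point in the frame of cap_small below 0.068 m)).
It also fails if it takes over 54 s, if anything falls off the work surface, if the arm or the gripper's body presses on something with over 40 N, if the wrist force passes 120 N, or if a joint passes its speed limit or range.

## Robot

A 6-joint arm with a two-finger parallel gripper is mounted at the origin on the work surface. World frame = base frame: x ahead of the robot, y to its left, z up, the work surface at z = 0. Lengths are in m, angles in rad, forces in N, time in s.
With the tool pointing down it reaches from about 0.35 to 0.775 m from the base axis. Payload 5.5 kg.
Tool frame: the origin (TCP) lies between the finger pads, 19 mm behind the fingertips; this is the grasp point; z points along the fingers, y is the line along which they close (so a half turn about z gives the same grasp; the last joint's range is limited). The gripper opens to 85 mm and grips with 20 to 120 N. Pads are 22 mm wide; open, the fingers measure 114 mm over their backs; the gripper's body (76 mm by 85 mm) begins 54 mm behind the grasp point. The pads swing forward as they close: fully open they stand 13 mm farther back than shut.
Start: joints at [0.966, 0.313, 0.046, 1.304, 0, 1.431], TCP at [0.258, 0.514, 0.25] pointing down, gripper open.
Joint ranges: [-2.76, 2.76], [-0.86, 1.69], [-1.03, 1.26], [-2.2, 2.34], [-1.47, 1.5], [-3.14, 3.14]. Speed limits (rad/s): [2.57, 2.57, 3.14, 3.14, 3.14, 3.14].

## Interface

Orientations are given as a unit quaternion [w, x, y, z].
In Python, from workcell import status, vision, job gives the robot as it stands. The module is installed in compiled form; this text tells all that it offers.
- The arm moves only by the tool apply_moves, never from a script. Its argument "moves" is one flat list of numbers, 6 for each row, row after row: the shift along the world's x, y, z in units of 25 mm (1.0 is 25 mm), then the turn, a rotation vector about the world's x, y, z in rad. In form: [x, y, z, rx, ry, rz, x, y, z, rx, ry, rz, ...]. A call has 1 to 20 rows; each row is the pose to reach, as a shift and turn from the pose commanded when the call began; what a row does not reach only later rows make up. A row lasts 1/12 s, in which the tool goes at most 41.7 mm and 7.16 degrees, less where a joint would pass 70% of its speed; a pose out of reach is approached as far as the arm can. A call with a gripper value outside its range is refused whole. "claw" is the opening in per cent of the stroke, from 0 (shut) to 100 (fully open), set as the call begins (left out, the last holds). The fingers move at their own pace and stop on an object; "newtons" is the grip in N (left out, the last holds). Time passes only in rows, so rows that repeat a pose let the fingers close. It gives the time, the measured TCP pose, the force, the opening and the grip force at its end, in the units of the state.
- status.get_state(): the state, without advancing time (a new reading comes with each control period).
- vision.read_camera(name): name is "scene" or "top" or "wrist"; returns a dict with "image" (480x640x3 uint8, blue, green, red), "camera_matrix" (3x3 intrinsics, pixels), "dist_coeffs" ([k1, k2, p1, p2, k3] as OpenCV has them; the pictures are not rectified), "camera_from_world" (4x4, takes a point from world to camera coordinates). Camera axes: x right, y down, z forward; pixel columns grow to the right and rows downward; lengths in m; the calibration is good to about 2 mm. A picture is of the moment at which its call begins. There is no depth.
- job.hand_in(): hands the job in; it is judged then, once.
The state is a dict: "clock": time; "joint_pos": joint angles; "qvel": joint speeds; "tau": joint torques, N m; "tcp_pos": TCP position; "orientation": TCP orientation; "wrist_force": force on the tool from outside, world axes, zero at the start; "ft_torque": the same for the moment, N m; "finger_gap": finger opening in m; "grip_force": force on a finger pad.
Only numpy, scipy, OpenCV 4.12 (cv2) and the standard library are available. Lean on these libraries where they do the work, as an engineer would, in place of code of your own. Each camera call takes 0.05 s, during which the arm holds its last target. There are 200 camera calls.

## Working session

There is one attempt and no reset: what is moved stays moved. The work goes in short steps, Python scripts to look and compute and a tool call to move; the robot and the scene stay as the last step left them, time stands still between calls to the robot, and variables do not carry over. Pictures are saved under pics/ and viewed, at most 10 in all, crops included, and the job is handed in when it is done.

Besides the shell and the picture viewer there is one more tool, called after "Call:" by a JSON object that holds its "api" and its "payload", one argument or row to a line. apply_moves: Moves the arm, as the interface text tells. Its arguments: {"type":"object","properties":{"moves":{"type":"array","items":{"type":"number"}},"claw":{"type":"number"},"newtons":{"type":"number"}},"required":["moves"]}

```bash
mkdir -p pics; cat > h.py <<'E'
import numpy as np, cv2
from workcell import status, vision, job
def ray(c,uv,z):
    p=cv2.undistortPoints(np.array([[uv]],float),np.array(c["camera_matrix"]),np.array(c["dist_coeffs"]))[0,0]
    T=np.array(c["camera_from_world"]);R=T[:3,:3];o=-R.T@T[:3,3];d=R.T@np.array([*p,1.])
    return o+d*(z-o[2])/d[2]
E
python3 - <<'E'
from h import *
for n in("top","scene"):
    c=vision.read_camera(n);cv2.imwrite(f"pics/{n}0.png",c["image"])
    T=np.array(c["camera_from_world"]);print(n,-T[:3,:3].T@T[:3,3])
print(status.get_state())
E
```

```text
top [ 0.40311132 -0.01488364  1.05438711]
scene [1.24200422 0.0751281  0.90894231]
{'clock': 0.1, 'joint_pos': array([ 9.66400869e-01,  3.13936467e-01,  4.50744094e-02,  1.30358908e+00,
       -3.10643199e-06,  1.43119324e+00]), 'qvel': array([-9.61704166e-04, -9.93455230e-04,  3.45423215e-03,  2.69313768e-03,
       -7.66338281e-05, -6.49906806e-04]), 'tau': array([ 2.91434189e-03, -4.81725025e+01,  2.99244618e+01,  1.27468945e-02,
       -6.03873900e-05,  1.64893942e-05]), 'tcp_pos': array([0.25750136, 0.51363918, 0.24918422]), 'orientation': array([-2.99297300e-04,  2.30309873e-01,  9.73116991e-01, -7.71377651e-04]), 'wrist_force': array([ 0.49267105, -0.65371575, -0.27252657]), 'ft_torque': array([ 0.04802294,  0.01898449, -0.05379331]), 'grip_force': 0.0, 'finger_gap': 0.08505682510665441}
```

View pics/top0.png

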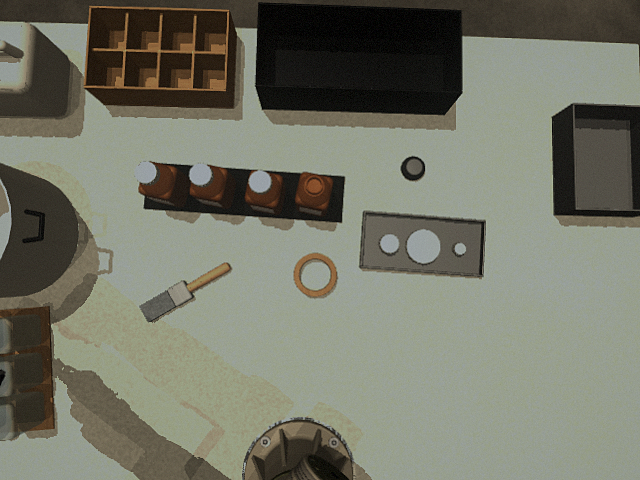

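View pics/scene0.png

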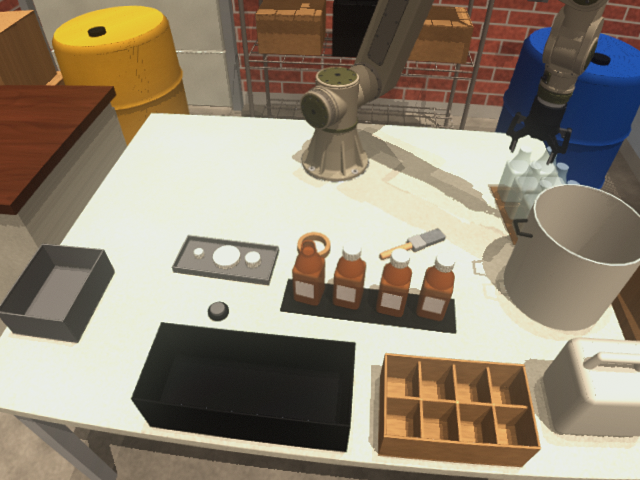

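The top view shows the capped bottles at (146,172), (200,174) and (260,181), and the open bottle's mouth at about (315,185). The caps are at (389,244) for the 40 mm one, (423,247) for the jar lid and (460,249) for the small one, and the button is at (413,168). In the scene view the button is at about (218,309), the mouth at about (309,245) and the fitting cap at (253,258).

```bash
python3 - <<'E'
from h import *
t=vision.read_camera("top");s=vision.read_camera("scene")
def cen(im,u,v,r,f):
    p=im[v-r:v+r,u-r:u+r].astype(int);m=f(p).astype(np.uint8)
    n,l,st,ce=cv2.connectedComponentsWithStats(m)
    k=1+np.argmax(st[1:,4]);return st[k],(st[k][0]+u-r+(st[k][2]-1)/2,st[k][1]+v-r+(st[k][3]-1)/2),ce[k]+[u-r,v-r]
w=lambda p:p.min(2)>150
for n,u,v,r,z in [("a",146,172,16,.19),("b",200,174,16,.19),("c",260,181,16,.19),("fit",389,244,15,.026),("jar",423,247,22,.02),("small",460,249,12,.022)]:
    st,bb,ce=cen(t["image"],u,v,r,w);print(n,st[2:],ce,ray(t,ce,z))
for z in (.02,.03,.04):print("btn",z,ray(t,(413,168),z),ray(s,(218,309),z))
print("mouth",ray(t,(315,185),.186),ray(s,(309,243),.186), "fit scene",ray(s,(253,258),.026))
a=[cv2.resize(c["image"][v-r:v+r,u-r:u+r],(260,260),interpolation=cv2.INTER_NEAREST) for c,u,v,r in [(t,413,168,20),(t,315,185,20),(s,218,309,20)]]
b=cv2.resize(s["image"][225:265,290:330],(260,260),interpolation=cv2.INTER_NEAREST)
cv2.imwrite("pics/crop.png",np.vstack([np.hstack(a[:2]),np.hstack([a[2],b])]))
E
```

```text
a [ 22  21 302] [144.96357616 171.60927152] [0.58141918 0.27901968 0.19      ]
b [ 21  23 300] [199.59333333 173.25666667] [0.58087107 0.18370509 0.19      ]
c [ 21  21 304] [259.35197368 181.00328947] [0.56978523 0.07890809 0.19      ]
fit [ 17  17 227] [389.16299559 243.15418502] [ 0.47767536 -0.17638158  0.026     ]
jar [ 33  33 787] [423.14866582 245.94409149] [ 0.47386455 -0.24901359  0.02      ]
small [11 10 84] [459.8452381  248.27380952] [ 0.47056068 -0.32625889  0.022     ]
btn 0.02 [ 0.6391972  -0.22662885  0.02      ] [ 0.64663439 -0.22447523  0.02      ]
btn 0.03 [ 0.63691482 -0.22458179  0.03      ] [ 0.6533319 -0.2211049  0.03     ]
btn 0.04 [ 0.63463245 -0.22253473  0.04      ] [ 0.66002941 -0.21773456  0.04      ]
mouth [ 0.5659671  -0.01876227  0.186     ] [ 0.56370033 -0.01413722  0.186     ] fit scene [ 0.48286994 -0.17253575  0.026     ]
```

View pics/crop.png

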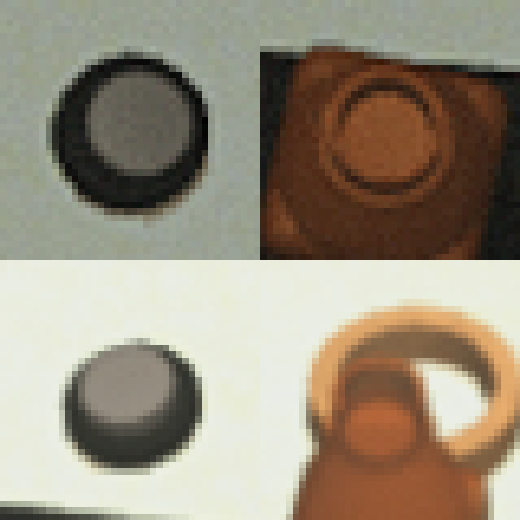

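The crops put the button top at about (414.7,166.8) in the top view and (217.5,307.8) in the scene view. The mouth is at about (314.5,186) and (308,243.5).

```bash
python3 - <<'E'
from h import *
t=vision.read_camera("top");s=vision.read_camera("scene")
for n,a,b,zs in [("btn",(414.7,166.8),(217.5,307.8),(.01,.02,.025,.03,.04)),("mouth",(314.5,185.8),(308,243.5),(.176,.186,.196))]:
    for z in zs: print(n,z,ray(t,a,z)[:2],ray(s,b,z)[:2])
E
```

```text
btn 0.01 [ 0.64419959 -0.2323348 ] [ 0.63664949 -0.22995255]
btn 0.02 [ 0.64189117 -0.23025271] [ 0.64338357 -0.22655878]
btn 0.025 [ 0.64073696 -0.22921166] [ 0.64675061 -0.22486189]
btn 0.03 [ 0.63958275 -0.22817061] [ 0.65011765 -0.22316501]
btn 0.04 [ 0.63727434 -0.22608852] [ 0.65685173 -0.21977123]
mouth 0.176 [ 0.56637376 -0.01794744] [ 0.55607772 -0.01740019]
mouth 0.186 [ 0.5645151  -0.01791256] [ 0.56543625 -0.01613776]
mouth 0.196 [ 0.56265643 -0.01787768] [ 0.57479478 -0.01487534]
```

Call:
{"api": "apply_moves", "payload": {
  "moves": [0, 0, 2, 0, 0, 0, 0, 0, 4, 0, 0, 0, 2, -4, 4, 0, 0, 0, 4, -8, 4, 0, 0, 0, 6, -12, 4, 0, 0, 0, 8, -16, 4, 0, 0, 0, 10, -20, 4, 0, 0, 0, 12, -24, 4, 0, 0, 0, 14, -27, 4, 0, 0, 0, 15.2, -29.5, 4, 0, 0, 0, 15.2, -29.5, 4, 0, 0, 0, 15.2, -29.5, 4, 0, 0, 0, 15.2, -29.5, 4, 0, 0, 0, 15.2, -29.5, 4, 0, 0, 0, 15.2, -29.5, 4, 0, 0, 0, 15.2, -29.5, 4, 0, 0, 0, 15.2, -29.5, 4, 0, 0, 0, 15.2, -29.5, 4, 0, 0, 0],
  "claw": 0
}}

```text
clock: 1.8
tcp_pos: [0.5626, -0.0805, 0.3488]
orientation: [0.0, 0.23, 0.973, 0.0]
wrist_force: [0.9, 0.1, 0.9]
finger_gap: -0.0
grip_force: 0.0
```

Call:
{"api": "apply_moves", "payload": {
  "moves": [1.6, -3, 0, 0, 0, 0, 3.2, -5.9, 0, 0, 0, 0, 3.2, -5.9, 0, 0, 0, 0, 3.2, -5.9, 0, 0, 0, 0, 3.2, -5.9, -1.5, 0, 0, 0, 3.2, -5.9, -3, 0, 0, 0, 3.2, -5.9, -4.5, 0, 0, 0, 3.2, -5.9, -6, 0, 0, 0, 3.2, -5.9, -7.5, 0, 0, 0, 3.2, -5.9, -9, 0, 0, 0, 3.2, -5.9, -10, 0, 0, 0, 3.2, -5.9, -10, 0, 0, 0, 3.2, -5.9, -10, 0, 0, 0]
}}

```text
clock: 2.88
tcp_pos: [0.6409, -0.2253, 0.0972]
orientation: [-0.002, 0.23, 0.973, 0.0]
wrist_force: [0.9, -0.8, 0.7]
finger_gap: -0.0001
grip_force: 0.0
```

```bash
python3 - <<'E'
from h import *
print(status.get_state()["tcp_pos"])
c=vision.read_camera("wrist");cv2.imwrite("pics/w1.png",c["image"])
E
```

```text
[ 0.64091902 -0.22533576  0.09721482]
```

View pics/w1.png

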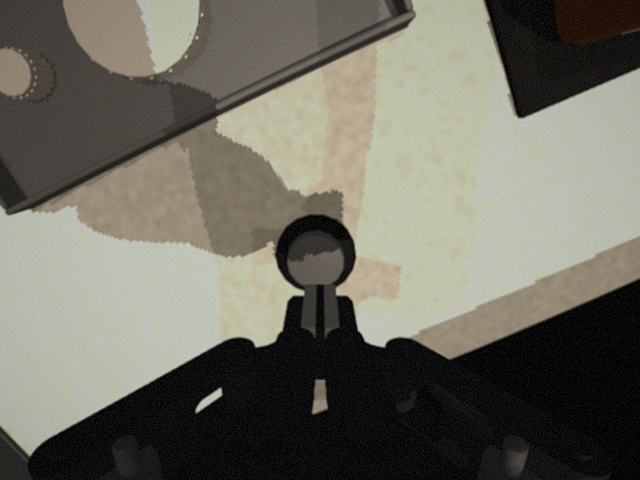

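The wrist view shows the button top at about (316,261), right at the tips of the shut fingers.

```bash
python3 - <<'E'
from h import *
c=vision.read_camera("wrist")
for z in (.018,.022,.026): print(ray(c,(316,261),z))
E
```

```text
[ 0.64557203 -0.23026097  0.018     ]
[ 0.6441265  -0.22948735  0.022     ]
[ 0.64268097 -0.22871373  0.026     ]
```

Call:
{"api": "apply_moves", "payload": {
  "moves": [0.1, -0.15, -0.5, 0, 0, 0, 0.1, -0.15, -1, 0, 0, 0, 0.1, -0.15, -1.5, 0, 0, 0, 0.1, -0.15, -1.8, 0, 0, 0, 0.1, -0.15, -2, 0, 0, 0, 0.1, -0.15, -2.1, 0, 0, 0, 0.1, -0.15, -2.2, 0, 0, 0, 0.1, -0.15, -2.2, 0, 0, 0, 0.1, -0.15, -2.2, 0, 0, 0]
}}

```text
clock: 3.73
tcp_pos: [0.645, -0.2298, 0.0442]
orientation: [0.0, 0.23, 0.973, -0.0]
wrist_force: [-0.0, -0.4, -0.3]
finger_gap: 0.0003
grip_force: 0.0
```

Tip at about 0.025, no contact yet.

Call:
{"api": "apply_moves", "payload": {
  "moves": [0, 0, -0.08, 0, 0, 0, 0, 0, -0.16, 0, 0, 0, 0, 0, -0.2, 0, 0, 0, 0, 0, -0.2, 0, 0, 0, 0, 0, -0.2, 0, 0, 0]
}}

```text
clock: 4.15
tcp_pos: [0.6451, -0.2299, 0.0392]
orientation: [0.001, 0.23, 0.973, -0.0]
wrist_force: [0.9, -0.9, 1.7]
finger_gap: -0.0003
grip_force: 1.0
```

Call:
{"api": "apply_moves", "payload": {
  "moves": [0, 0, -0.08, 0, 0, 0, 0, 0, -0.16, 0, 0, 0, 0, 0, -0.16, 0, 0, 0, 0, 0, -0.16, 0, 0, 0]
}}

```text
clock: 4.48
tcp_pos: [0.6451, -0.2299, 0.0351]
orientation: [0.001, 0.23, 0.973, -0.0]
wrist_force: [1.0, -1.2, 4.5]
finger_gap: 0.0
grip_force: 2.1
```

Call:
{"api": "apply_moves", "payload": {
  "moves": [0, 0, -0.06, 0, 0, 0, 0, 0, -0.12, 0, 0, 0, 0, 0, -0.12, 0, 0, 0, 0, 0, -0.12, 0, 0, 0]
}}

```text
clock: 4.82
tcp_pos: [0.6452, -0.2299, 0.0346]
orientation: [0.001, 0.23, 0.973, -0.0]
wrist_force: [-3.3, 1.1, 16.5]
finger_gap: 0.0001
grip_force: 8.4
```

Button bottomed out at 16 N. Next I go up and over to the open bottle.

Call:
{"api": "apply_moves", "payload": {
  "moves": [0, 0, 1, 0, 0, 0, 0, 0, 2.5, 0, 0, 0, 0, 0, 4, 0, 0, 0, 0, 0, 5.5, 0, 0, 0, 0, 0, 7, 0, 0, 0, 0, 0, 8.5, 0, 0, 0, 0, 0, 10, 0, 0, 0, 0, 0, 11, 0, 0, 0, -0.6, 1.5, 11, 0, 0, 0, -1.2, 3, 11, 0, 0, 0, -1.8, 4.5, 11, 0, 0, 0, -2.4, 6, 11, 0, 0, 0, -2.9, 7.5, 11, 0, 0, 0, -3.2, 8.5, 11, 0, 0, 0, -3.2, 8.5, 11, 0, 0, 0, -3.2, 8.5, 11, 0, 0, 0, -3.2, 8.5, 11, 0, 0, 0]
}}

```text
clock: 6.23
tcp_pos: [0.5645, -0.0173, 0.3061]
orientation: [-0.001, 0.23, 0.973, -0.0]
wrist_force: [-0.2, -0.4, 0.1]
finger_gap: 0.0001
grip_force: 0.0
```

```bash
python3 - <<'E'
from h import *
print(status.get_state()["tcp_pos"])
c=vision.read_camera("wrist");cv2.imwrite("pics/w2.png",c["image"])
E
```

```text
[ 0.56445373 -0.01732602  0.30611463]
```

View pics/w2.png

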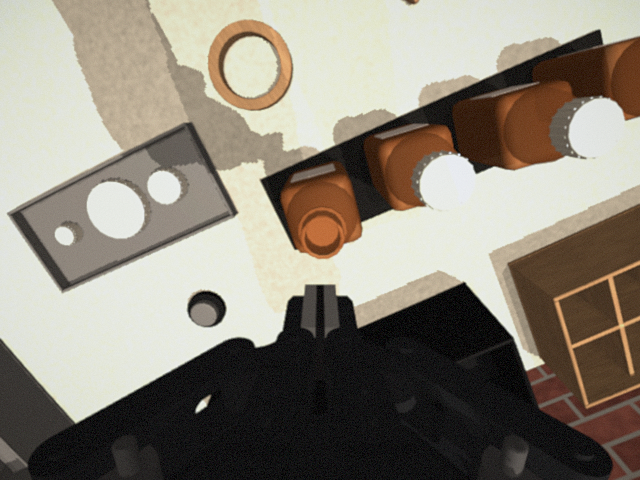

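The wrist view shows the open mouth centred at about (323,233), with the capped bottles to its right. The fitting cap in the tray is at (166,186).

```bash
python3 - <<'E'
from h import *
c=vision.read_camera("wrist")
print(ray(c,(323,232),.186),ray(c,(167,186),.026),ray(c,(206,313),.022))
E
```

```text
[ 0.56367125 -0.01479801  0.186     ] [ 0.47836642 -0.17260272  0.026     ] [ 0.64148042 -0.22371828  0.022     ]
```

Call:
{"api": "apply_moves", "payload": {
  "moves": [0, 0.05, -1, 0, 0, 0, 0, 0.05, -2, 0, 0, 0, 0, 0.05, -2.7, 0, 0, 0, 0, 0.05, -3, 0, 0, 0, 0, 0.05, -3, 0, 0, 0, 0, 0.05, -3, 0, 0, 0, 0, 0.05, -3, 0, 0, 0, 0, 0.05, -3, 0, 0, 0, 0, 0.05, -3, 0, 0, 0, 0, 0.05, -3, 0, 0, 0, 0, 0.05, -3, 0, 0, 0, 0, 0.05, -3, 0, 0, 0, 0, 0.05, -3, 0, 0, 0, 0, 0.05, -3, 0, 0, 0, 0, 0.05, -3, 0, 0, 0, 0, 0.05, -3, 0, 0, 0, 0, 0.05, -3, 0, 0, 0, 0, 0.05, -3, 0, 0, 0, 0, 0.05, -3, 0, 0, 0, 0, 0.05, -3, 0, 0, 0]
}}

```text
clock: 8.0
tcp_pos: [0.5647, -0.0159, 0.2317]
orientation: [0.0, 0.23, 0.973, 0.0]
wrist_force: [0.1, 0.5, -0.8]
finger_gap: -0.0002
grip_force: 0.0
```

Call:
{"api": "apply_moves", "payload": {
  "moves": [0, 0, 0, 0, 0, 0, 0, 0, 0, 0, 0, 0, 0, 0, 0, 0, 0, 0, 0, 0, 0, 0, 0, 0, 0, 0, 0, 0, 0, 0, 0, 0, 0, 0, 0, 0, 0, 0, 0, 0, 0, 0, 0, 0, 0, 0, 0, 0, 0, 0, 0, 0, 0, 0, 0, 0, 0, 0, 0, 0, 0, 0, 0, 0, 0, 0, 0, 0, 0, 0, 0, 0]
}}

```text
clock: 9.0
tcp_pos: [0.5646, -0.0159, 0.2317]
orientation: [0.0, 0.23, 0.973, 0.0]
wrist_force: [0.5, 0.1, -0.3]
finger_gap: 0.0001
grip_force: 0.0
```

Call:
{"api": "apply_moves", "payload": {
  "moves": [0, 0, 1, 0, 0, 0, 0, 0, 2, 0, 0, 0, 0, 0, 2, 0, 0, 0, -0.8, -1.5, 2, 0, 0, 0, -1.6, -3, 2, 0, 0, 0, -2.4, -4.5, 2, 0, 0, 0, -3.2, -5.8, 2, 0, 0, 0, -3.45, -6.35, 2, 0, 0, 0, -3.45, -6.35, 2, 0, 0, 0, -3.45, -6.35, 1, 0, 0, 0, -3.45, -6.35, -0.5, 0, 0, 0, -3.45, -6.35, -2, 0, 0, 0, -3.45, -6.35, -3.5, 0, 0, 0, -3.45, -6.35, -4.5, 0, 0, 0, -3.45, -6.35, -4.5, 0, 0, 0, -3.45, -6.35, -4.5, 0, 0, 0]
}}

```text
clock: 10.33
tcp_pos: [0.4777, -0.1735, 0.1183]
orientation: [-0.002, 0.23, 0.973, 0.001]
wrist_force: [0.1, 0.2, -0.4]
finger_gap: 0.0001
grip_force: 0.0
```

```bash
python3 - <<'E'
from h import *
print(status.get_state()["tcp_pos"])
c=vision.read_camera("wrist");cv2.imwrite("pics/w3.png",c["image"])
E
```

```text
[ 0.47770761 -0.17348577  0.11830998]
```

View pics/w3.png

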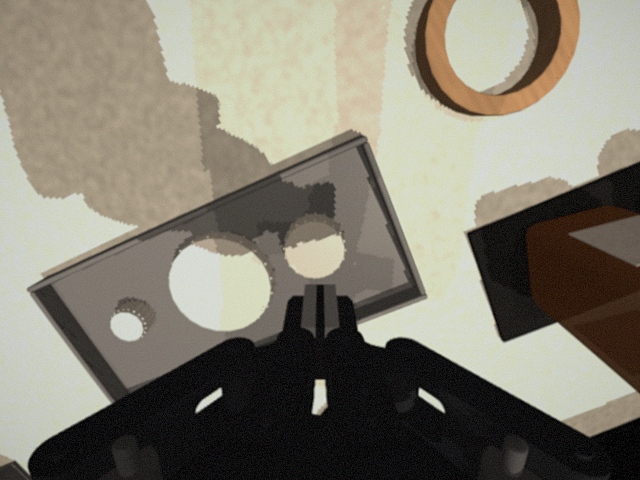

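The cap's top is at about (315,249), straight ahead of the fingertips, so it is the right one. The jar lid is at (221,281). I descend and hold.

```bash
python3 - <<'E'
from h import *
print(ray(vision.read_camera("wrist"),(315,249),.026))
E
```

```text
[ 0.47876716 -0.17766596  0.026     ]
```

Call:
{"api": "apply_moves", "payload": {
  "moves": [0, 0, -0.7, 0, 0, 0, 0, 0, -1.3, 0, 0, 0, 0, 0, -1.8, 0, 0, 0, 0, 0, -1.8, 0, 0, 0, 0, 0, -1.8, 0, 0, 0, 0, 0, -1.8, 0, 0, 0]
}}

```text
clock: 10.93
tcp_pos: [0.4798, -0.1753, 0.0761]
orientation: [0.002, 0.23, 0.973, -0.0]
wrist_force: [-0.6, 0.2, 0.3]
finger_gap: -0.0001
grip_force: 0.0
```

Call:
{"api": "apply_moves", "payload": {
  "moves": [0, 0, -0.2, 0, 0, 0, 0, 0, -0.2, 0, 0, 0, 0, 0, -0.2, 0, 0, 0, 0, 0, -0.2, 0, 0, 0, 0, 0, -0.2, 0, 0, 0, 0, 0, -0.2, 0, 0, 0, 0, 0, -0.2, 0, 0, 0, 0, 0, -0.2, 0, 0, 0, 0, 0, -0.2, 0, 0, 0, 0, 0, -0.2, 0, 0, 0, 0, 0, -0.2, 0, 0, 0, 0, 0, -0.2, 0, 0, 0, 0, 0, -0.2, 0, 0, 0, 0, 0, -0.2, 0, 0, 0, 0, 0, -0.2, 0, 0, 0, 0, 0, -0.2, 0, 0, 0, 0, 0, -0.2, 0, 0, 0, 0, 0, -0.2, 0, 0, 0, 0, 0, -0.2, 0, 0, 0, 0, 0, -0.2, 0, 0, 0]
}}

```text
clock: 12.6
tcp_pos: [0.4784, -0.1747, 0.0692]
orientation: [0.0, 0.23, 0.973, 0.0]
wrist_force: [-0.4, -0.8, -0.1]
finger_gap: 0.0002
grip_force: 0.0
```

Call:
{"api": "apply_moves", "payload": {
  "moves": [0, 0, 0, 0, 0, 0, 0, 0, 0, 0, 0, 0, 0, 0, 0, 0, 0, 0, 0, 0, 0, 0, 0, 0, 0, 0, 0, 0, 0, 0, 0, 0, 0, 0, 0, 0, 0, 0, 0, 0, 0, 0, 0, 0, 0, 0, 0, 0, 0, 0, 0, 0, 0, 0, 0, 0, 0, 0, 0, 0]
}}

```text
clock: 13.43
tcp_pos: [0.4784, -0.1747, 0.0692]
orientation: [0.0, 0.23, 0.973, 0.0]
wrist_force: [-1.4, 0.2, -0.7]
finger_gap: 0.0002
grip_force: 0.0
```

```bash
python3 -c "
from workcell import job
print(job.hand_in())"
```

```text
the job is handed in; nothing more can be done
None
```

I pressed the button fully down and released it, pointed at the open bottle, then at the fitting spare cap, and handed the job in at about 13 s still pointing at the cap; hand-in returned no verdict.

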